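Try the brass catch of the tea stand

TASK

Try the catch that fastens the folding side panel of the tea stand: press the round brass stud down until the brass toggle drops, then lift the toggle back up until it leans against the side panel again, and let go. Leave the tea things on the stand where they are.

Things in the scene. Friction and masses are not known exactly. Their poses are not given: they have to be found in the camera images.
- stand: Fixed low wooden stand, board 300 x 460 mm, board top at z = 35 mm. Origin: centre of underside; x depth (front -x), y length. Folding side panel at +y (inner face y = 174 mm; top z = 145 mm, stepped to 80 mm in front of x = -20). Dark bridge under the stud, 70 x 80 mm, top z = 104. Toggle swings in plane x = 35; rest post 16 mm square, top z = 94, at x = 35, y = 93. Tea things at y < -80 mm.
- stud (a joint): Spring travel of the brass stud in m: 0 at rest, 0.011 fully down (about 4 to 5 N). It springs back when released. The toggle trips at 5 to 6 mm of travel; press it fully to be sure.
- stud_top (a point): Centre of the top face of the brass stud, a round cap 36 mm across and 10 mm thick on a stem; its top stands 126 mm above the table. Pressed straight down.
- toggle (a joint): Toggle angle in rad: 0 = up, leaning 0.13 past upright against the side panel (fastened); 0.13 = upright, the tipping point; 1.28 = dropped on its rest towards the stand's -y, its shank 0.42 above level. Past the tipping point it falls by its own weight either way, within about 1 s. It cannot come fully up while the stud is held down.
- toggle_bar (a point): Middle of the toggle's crossbar: round brass bar 14 mm thick, 90 mm long, parallel to the stand's x axis, 110 mm from the hinge line at the end of a shank 12 x 10 mm thick, so 39 mm of bar is free on each side of the shank. 189 mm above the table when up, 125 mm when dropped. The toggle weighs about 0.2 kg.
- toggle_hinge (a point): Point on the toggle's hinge line below the middle of the crossbar, 80 mm above the table; the hinge line runs along the stand's x axis. The toggle swings in the plane across that line, from the panel (+y) up and over to -y.
- incense_box: Loose turquoise glazed incense box, round, 72 mm across, 42 mm high; origin at the centre of its underside. Leave alone.
- vase: Loose dark bamboo flower vase, 64 mm across, 175 mm high; origin at the centre of its underside. Leave alone.
- lid_rest: Loose copper kettle lid rest, a spool 56 mm across and 50 mm high; origin at the centre of its underside. Leave alone.
- caddy: Loose ridged brown tea caddy with a white lid, 68 mm across, 84 mm high; origin at the centre of its underside. Leave alone.

How it is judged:
On the way, in this order (a step that is already met when the one before it is completed fails the run):
1. the stud is pressed down, at least 4.5 mm (value of joint stud above 0.0045 m).
2. the toggle has dropped onto its rest (past 1.15 rad) and the robot touches neither it nor the stand (value of joint toggle above 1.15 rad and contact force between each of the fingers, the arm and stand below 0.2 N), for 0.2 s.
At the end, for the whole second after the job is handed in: The toggle stands up again, at rest against the side panel (within 0.06 rad of its fastened position), the stud has sprung back (within 2 mm), and the robot touches neither the toggle nor the stand (value of joint toggle below 0.06 rad and velocity of joint toggle between -0.1 and 0.1 rad/s and value of joint stud below 0.002 m and contact force between each of the fingers, the arm and stand below 0.1 N).
It fails at once if the toggle is flung up (faster than 5 rad/s, about 0.5 m/s at its bar) (velocity of joint toggle below -5 rad/s).
It fails at once if a tea thing is shifted more than 25 mm or tipped more than 0.35 rad (distance of any of incense_box, vase, lid_rest, caddy from where it was at the start of the episode above 0.025 m or angle between any of incense_box, vase, lid_rest, caddy's own z axis and vertical above 0.35 rad).
It also fails if it takes over 45 s, if anything falls off the work surface, if the arm or the gripper's body presses on something with over 40 N, if the wrist force passes 120 N, or if a joint passes its speed limit or range.

ROBOT

A 6-joint arm with a two-finger parallel gripper is mounted at the origin on the work surface. World frame = base frame: x ahead of the robot, y to its left, z up, the work surface at z = 0. Lengths are in m, angles in rad, forces in N, time in s.
With the tool pointing down it reaches from about 0.225 to 0.875 m from the base axis. Payload 3.4 kg.
Tool frame: the origin (TCP) lies midway between the tips of the shut fingers; the grasp point (between the pads) lies tcp_to_grasp behind it (tcp_to_grasp is the distance from the TCP to the grasp point, in m); z points along the fingers, y is the line along which they close (so a half turn about z gives the same grasp; the last joint's range is limited). The gripper opens to 85 mm and grips with 20 to 120 N. Pads are 22 mm wide; open, the fingers measure 114 mm over their backs; the gripper's body (76 mm by 85 mm) begins 54 mm behind the grasp point. The pads swing forward as they close: fully open they stand 13 mm farther back than shut.
Start: joints at [-1.282, 0.276, 1.505, -0, 1.361, -0.121], TCP at [0.229, -0.527, 0.231] pointing down, gripper open.
Joint ranges: [-2.89, 2.89], [-0.75, 2.08], [0.22, 2.7], [-1.18, 4.32], [0.11, 2.71], [-2.7, 2.7]. Speed limits (rad/s): [2.57, 2.57, 3.14, 3.14, 3.14, 3.14].

INTERFACE

Orientations are given as a rotation vector (axis times angle).
In Python, from station import read_state, read_camera, camera_model, close_job, tcp_to_grasp gives the robot as it stands.
- The arm moves only by the tool move_arm, never from a script. Its arguments are lists of equal length, an entry for each row: "dp": the shift along the tool's x, y, z each as a share of 0.4 m, from -1 to 1, a list of three; "dr": the turn, a rotation vector about the tool's x, y, z each as a share of 1.5 rad, from -1 to 1, a list of three; "grip": the opening, from -1 (shut) to 1 (fully open). In form: {"dp": [[tx, ty, tz], ...], "dr": [[wx, wy, wz], ...], "grip": [grip, ...]}. A call has 1 to 8 rows; each row is the pose to reach, as a shift and turn from the pose commanded when the call began, along the tool's axes at that moment; what a row does not reach only later rows make up. A row lasts 1/8 s, in which the tool goes at most 62.5 mm and 10.7 degrees, less where a joint would pass 70% of its speed; a pose out of reach is approached as far as the arm can. A call with a number of a shift or a turn outside -1 to 1 is refused whole. A call with a gripper value outside its range is refused whole. The fingers move at their own pace and stop on an object; "grip_force" is the grip in N (left out, the last holds). Time passes only in rows, so rows that repeat a pose let the fingers close. It gives the time, the measured TCP pose, the force, the opening and the grip force at its end, in the units of the state.
- read_state(): the state, without advancing time (a new reading comes with each control period).
- read_camera(name): name is "scene" or "top" or "wrist"; returns (picture, depth): 480x640x3 uint8, red, green, blue; 480x640 float32, m along the optical axis (not along the pixel's ray), 0 where there is no reading.
- camera_model(name): a dict with "camera_matrix" (3x3 intrinsics, pixels), "R" (3x3) and "t" (3): a world point X has camera coordinates R X + t. Camera axes: x right, y down, z forward; pixel columns grow to the right and rows downward; lengths in m; the calibration is good to about 2 mm. A picture is of the moment at which its call begins: read the wrist's pose just before it. camera_model takes no time and is no camera call; for the wrist camera it gives the pose at the moment of the call.
- close_job(): hands the job in; it is judged then, once.
The state is a dict: "time": time; "joints": joint angles; "joint_velocities": joint speeds; "tau": joint torques, N m; "tcp_pos": TCP position; "eef_rot": TCP orientation; "ft_force": force on the tool from outside, world axes, zero at the start; "moment": the same for the moment, N m; "grip_width": finger opening in m; "grasp_force": force on a finger pad.
Only numpy, scipy, OpenCV 4.12 (cv2) and the standard library are available. Lean on these libraries where they do the work, as an engineer would, in place of code of your own. Each camera call takes 0.05 s, during which the arm holds its last target. There are 200 camera calls.

## Working session

There is one attempt and no reset: what is moved stays moved. The work goes in short steps, Python scripts to look and compute and a tool call to move; the robot and the scene stay as the last step left them, time stands still between calls to the robot, and variables do not carry over. Pictures are saved under pics/ and viewed, at most 13 in all, crops included, and the job is handed in when it is done.

Besides the shell and the picture viewer there is one more tool, called after ">>>" as name(argument=value, ...) on one line, values as JSON. move_arm: Moves the arm, as the interface text tells. Shift numbers are shares of 0.4 m and turn numbers shares of 1.5 rad, none past 1 either way. Its arguments: {"type":"object","properties":{"dp":{"type":"array"},"dr":{"type":"array"},"grip":{"type":"array"},"grip_force":{"type":"number"}},"required":["dp","dr","grip"]}

```bash
mkdir -p pics; cat > h.py <<'E'
import numpy as np, cv2
from station import *
def unproj(c,d,u,v):
    m=camera_model(c);K=np.array(m["camera_matrix"]);z=d[v,u]
    p=np.linalg.inv(K)@[u,v,1]*z
    return np.array(m["R"]).T@(p-np.array(m["t"]))
E
python3 - <<'E'
from h import *
s=read_state();print(s,tcp_to_grasp)
for c in("scene","top"):
    p,d=read_camera(c);cv2.imwrite(f"pics/{c}0.png",p[:,:,::-1]);np.save(c+"0.npy",d)
    print(c,camera_model(c))
E
```

```text
{'time': 0.0, 'joints': array([-1.28202405e+00,  2.76612467e-01,  1.50612927e+00, -1.70555503e-05,
        1.36066944e+00, -1.21010148e-01]), 'joint_velocities': array([ 8.38347904e-05,  8.61270914e-04, -6.13418321e-04,  2.52816605e-03,
       -1.20144277e-03, -2.42929691e-03]), 'tau': array([-2.59512208e-04, -4.16775084e+01, -2.45800138e+01, -2.51852071e-04,
        1.09458243e-02, -5.25949044e-07]), 'tcp_pos': array([ 0.22892202, -0.52690412,  0.23043127]), 'eef_rot': array([-3.07410633e+00, -6.38827553e-01,  2.65280213e-04]), 'ft_force': array([-0.47298621,  1.10753383,  0.14540166]), 'moment': array([ 0.05673359, -0.03495597,  0.04837305]), 'grasp_force': 0.0, 'grip_width': 0.08533037376478564} 0.0187
scene {'camera_matrix': array([[569.9370021 ,   0.        , 314.48863025],
       [  0.        , 569.9370021 , 239.6605269 ],
       [  0.        ,   0.        ,   1.        ]]), 'R': array([[ 0.21116796,  0.97744923,  0.00105144],
       [ 0.69285831, -0.14892605, -0.70552703],
       [-0.68946027,  0.1497132 , -0.70868223]]), 't': array([-0.03058452, -0.33295556,  1.55620721])}
top {'camera_matrix': array([[447.99273613,   0.        , 313.24894093],
       [  0.        , 447.99273613, 244.02607191],
       [  0.        ,   0.        ,   1.        ]]), 'R': array([[ 0.02985921, -0.99891468,  0.03574754],
       [-0.98865627, -0.03478143, -0.1461131 ],
       [ 0.14719787, -0.03097921, -0.98862181]]), 't': array([-0.10925038,  0.58150635,  0.82837769])}
```

View pics/scene0.png

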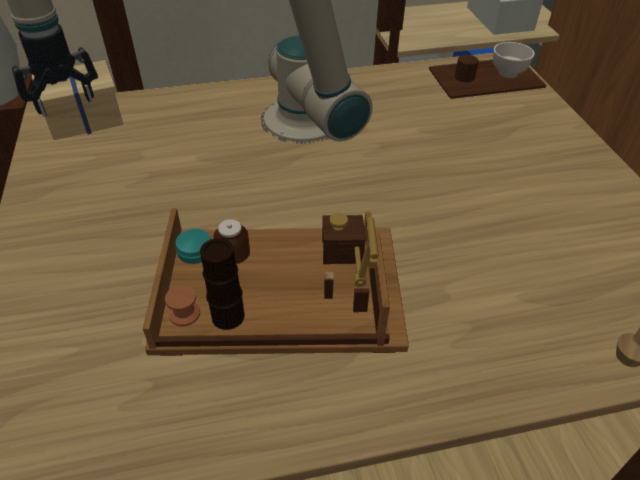

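View pics/top0.png

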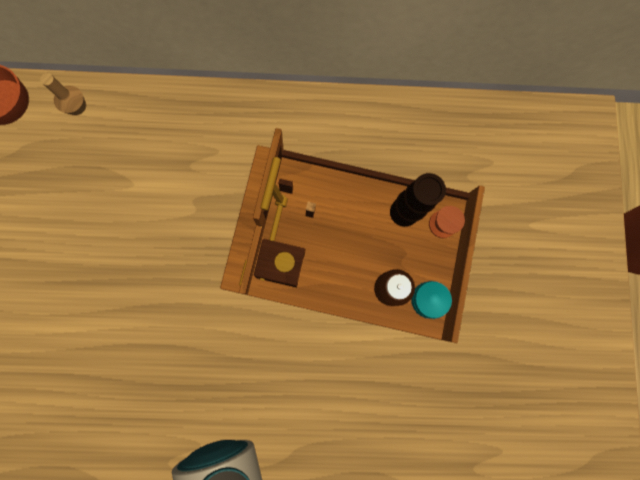

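The scene view shows the stand with its panel on the right. In the top view the stud is at about (285,262), the toggle bar at about (270,186) against the panel, and the rest post at about (310,209).

```bash
python3 - <<'E'
from h import *
p=cv2.imread("pics/top0.png");d=np.load("top0.npy")
for u,v in [(285,262),(280,262),(272,182),(267,196),(275,170),(263,206),(310,206),(268,150),(250,280),(465,260)]: print(u,v,unproj("top",d,u,v).round(4))
hsv=cv2.cvtColor(p,cv2.COLOR_BGR2HSV)
P=[];
for v in range(130,300):
  for u in range(230,330):
    h=hsv[v,u]
    if 20<=h[0]<=32 and h[1]>130 and h[2]>90:
      P.append([u,v,*unproj("top",d,u,v)])
P=np.array(P)
s=P[(abs(P[:,4]-.126)<.008)&(P[:,1]>240)];print("stud",len(s),s.mean(0).round(4),np.ptp(s,axis=0))
b=P[(P[:,4]>.18)&(P[:,4]<.21)];print("bar",len(b),b.mean(0).round(4),b.min(0),b.max(0))
c=cv2.resize(p[125:305,215:335],None,fx=4.5,fy=3.3*1,interpolation=cv2.INTER_CUBIC) 
cv2.imwrite("pics/c.png",cv2.resize(p[125:305,215:345],(429,594),interpolation=cv2.INTER_CUBIC))
# depth edges: panel top z=.145 points, board corners
Z=np.array([[unproj("top",d,u,v) for u in range(215,500)] for v in range(125,350)])
for lo,hi in((.138,.152),(.098,.109)):
  q=Z[(Z[...,2]>lo)&(Z[...,2]<hi)];q=q[(q[:,1]>-.0)]
  r=cv2.minAreaRect((q[:,:2]*1000).astype(np.float32));print(lo,len(q),r)
q=Z[(Z[...,2]>.028)&(Z[...,2]<.04)];r=cv2.minAreaRect((q[:,:2]*1000).astype(np.float32));print("board",r)
E
```

```text
285 262 [ 0.5392 -0.0392  0.1248]
280 262 [ 0.5392 -0.0303  0.1223]
272 182 [ 0.6634 -0.0148  0.1923]
267 196 [ 0.639  -0.0078  0.194 ]
275 170 [ 0.6829 -0.0191  0.1959]
263 206 [ 0.6223 -0.002   0.1932]
310 206 [ 0.649  -0.0806  0.0928]
268 150 [0.7748 0.0067 0.0369]
250 280 [0.5103 0.0279 0.0531]
465 260 [ 0.5581 -0.3724  0.0887]
stud 273 [ 2.841648e+02  2.616154e+02  5.399000e-01 -3.770000e-02  1.245000e-01] [1.80000000e+01 1.80000000e+01 3.17933485e-02 3.18771057e-02
 7.63890861e-03]
bar 212 [ 2.702642e+02  1.832217e+02  6.608000e-01 -1.220000e-02  1.941000e-01] [ 2.62000000e+02  1.58000000e+02  6.18615693e-01 -2.31784434e-02
  1.90860186e-01] [ 2.78000000e+02  2.08000000e+02  7.04525570e-01 -6.47686176e-04
  1.97672008e-01]Traceback (most recent call last):
  File "<stdin>", line 17, in <module>
  File "h.py", line 4, in unproj
    m=camera_model(c);K=np.array(m["camera_matrix"]);z=d[v,u]
ValueError: time passes only in moves, steps and waits
```

View pics/c.png

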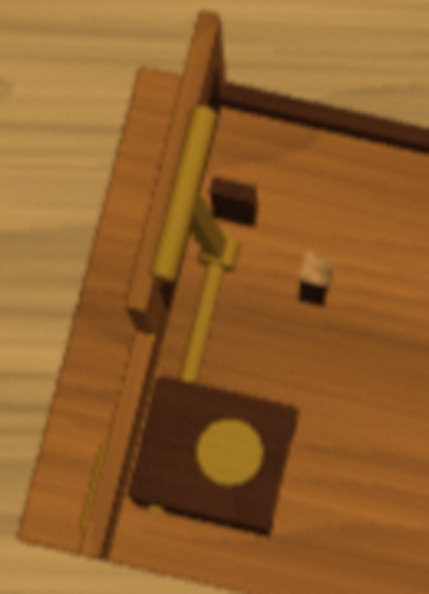

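```bash
cat > h.py <<'E'
import numpy as np, cv2
from scipy.spatial.transform import Rotation as Rn
from station import *
def cloud(c,d):
    m=camera_model(c);K=np.array(m["camera_matrix"])
    v,u=np.mgrid[:480,:640]
    p=np.stack([(u-K[0,2])/K[0,0]*d,(v-K[1,2])/K[1,1]*d,d],-1)
    return (p-np.array(m["t"]))@np.array(m["R"])
E
python3 - <<'E'
from h import *
for c,st,bar in(("top",(240,275,255,310),(150,215,250,290)),("scene",(205,235,320,355),(205,270,355,385))):
    p=cv2.imread(f"pics/{c}0.png");X=cloud(c,np.load(c+"0.npy"))
    hsv=cv2.cvtColor(p,cv2.COLOR_BGR2HSV).astype(int);m=(hsv[...,0]>=20)&(hsv[...,0]<=32)&(hsv[...,1]>120)&(hsv[...,2]>90)
    for n,b,z in(("stud",st,(.12,.132)),("bar",bar,(.178,.21))):
        s=np.s_[b[0]:b[1],b[2]:b[3]];q=X[s][m[s]];q=q[(q[:,2]>z[0])&(q[:,2]<z[1])]
        r=cv2.minAreaRect((q[:,:2]*1000).astype(np.float32));w,v=np.linalg.eigh(np.cov(q[:,:2].T))
        print(c,n,len(q),q.mean(0).round(4),r,np.arctan2(v[1,1],v[0,1]))
    q=X[(X[...,2]>.03)&(X[...,2]<.04)&(X[...,0]>.4)&(X[...,0]<.9)&(abs(X[...,1])<.5)]
    print("board",cv2.minAreaRect((q[:,:2]*1000).astype(np.float32)))
E
```

```text
top stud 273 [ 0.5399 -0.0377  0.1245] ((539.3316040039062, -37.39923095703125), (31.710718154907227, 31.62958335876465), 2.2975738048553467) 1.077066589041197
top bar 212 [ 0.6608 -0.0122  0.1941] ((661.6224365234375, -12.3488130569458), (7.811376571655273, 87.65130615234375), 78.72203063964844) 2.9392305169677946
board ((649.8607177734375, 76.0650634765625), (933.0480346679688, 308.7322082519531), 75.54330444335938)
scene stud 176 [ 0.5416 -0.0396  0.1254] ((540.771484375, -39.72246551513672), (30.657480239868164, 34.5739860534668), 75.87330627441406) 2.5877201893802684
scene bar 181 [ 0.6652 -0.015   0.1944] ((664.1582641601562, -15.20122241973877), (10.429277420043945, 90.12593078613281), 78.18022155761719) 2.924621033361443
board ((645.79638671875, 31.62310791015625), (858.3975219726562, 315.426513671875), 76.54627227783203)
```

```bash
cat >> h.py <<'E'
a=-0.206
ex=np.array([np.cos(a),np.sin(a),0]);ey=np.array([-np.sin(a),np.cos(a),0]);ez=np.array([0,0,1.])
BAR=np.array([.663,-.0137,0]);O=BAR-.035*ex-.167*ey   # stand origin
def W(x,y,z): return O+x*ex+y*ey+z*ez                  # stand->world, m
def Rt(t): # tool x=ex, z tilted t from down towards +ey
    z=-np.cos(t)*ez+np.sin(t)*ey; return np.stack([ex,np.cross(z,ex),z],1)
def rel(P,R):
    s=read_state();C=Rn.from_rotvec(s["eef_rot"]).as_matrix()
    print("dp",(C.T@(P-s["tcp_pos"])/.4).round(3),"dr",(Rn.from_matrix(C.T@R).as_rotvec()/1.5).round(3))
E
python3 - <<'E'
from h import *
print(O, (np.array([.5405,-.0385,0])-O)@ex,(np.array([.5405,-.0385,0])-O)@ey)
rel(np.array([.5405,-.0385,.2]),Rt(0))
E
```

```text
[ 0.59458081 -0.17000999  0.        ] -0.07983722991345168 0.11766744861853341
dp [ 1.201 -0.81   0.078] dr [-0.001  0.     0.411]
```

>>> move_arm(dp=[[0.6,-0.4,0.0],[0.6,-0.4,0.0],[0.6,-0.4,0.0],[0.6,-0.4,0.0],[0.6,-0.4,0.0],[0.6,-0.4,0.0]], dr=[[0,0,0.41],[0,0,0.41],[0,0,0.41],[0,0,0.41],[0,0,0.41],[0,0,0.41]], grip=[-1,-1,-1,-1,-1,-1])

```text
time: 0.85
tcp_pos: [0.3864, -0.2821, 0.2311]
eef_rot: [-3.125, 0.314, 0.0]
ft_force: [-0.5, -0.1, 1.2]
grip_width: 0.0003
grasp_force: 0.0
```

```bash
python3 - <<'E'
from h import *
rel(np.array([.5405,-.0385,.16]),Rt(0));s=read_state();print(s["time"],s["joints"].round(2),s["tcp_pos"],s["ft_force"])
E
```

```text
dp [ 0.256 -0.673  0.179] dr [-0.001  0.     0.004]
0.85 [-0.78  0.13  1.7   0.    1.31  0.99] [ 0.38642933 -0.28210579  0.23110935] [-0.54398534 -0.09891553  1.19352958]
```

>>> move_arm(dp=[[0.256,-0.673,0.0],[0.256,-0.673,0.0],[0.256,-0.673,0.0],[0.256,-0.673,0.0],[0.256,-0.673,0.0],[0.256,-0.673,0.18],[0.256,-0.673,0.18],[0.256,-0.673,0.18]], dr=[[0,0,0.004],[0,0,0.004],[0,0,0.004],[0,0,0.004],[0,0,0.004],[0,0,0.004],[0,0,0.004],[0,0,0.004]], grip=[-1,-1,-1,-1,-1,-1,-1,-1])

```text
time: 1.85
tcp_pos: [0.5405, -0.0434, 0.1592]
eef_rot: [3.124, -0.333, -0.002]
ft_force: [-0.1, -1.2, 0.9]
grip_width: 0.0001
grasp_force: 0.0
```

```bash
python3 - <<'E'
from h import *
rel(np.array([.5405,-.0385,.116]),Rt(0));s=read_state();print(s["time"],s["joints"].round(2),s["tcp_pos"],s["ft_force"])
p,d=read_camera("scene");cv2.imwrite("pics/s1.png",cv2.resize(p[150:330,250:460,::-1],(630,540)))
E
```

```text
dp [-0.002 -0.012  0.108] dr [ 0.     0.001 -0.004]
1.85 [-0.21  0.28  1.69 -0.    1.18  1.58] [ 0.54047867 -0.04343096  0.15924802] [-0.07640134 -1.17597169  0.93944936]
```

View pics/s1.png

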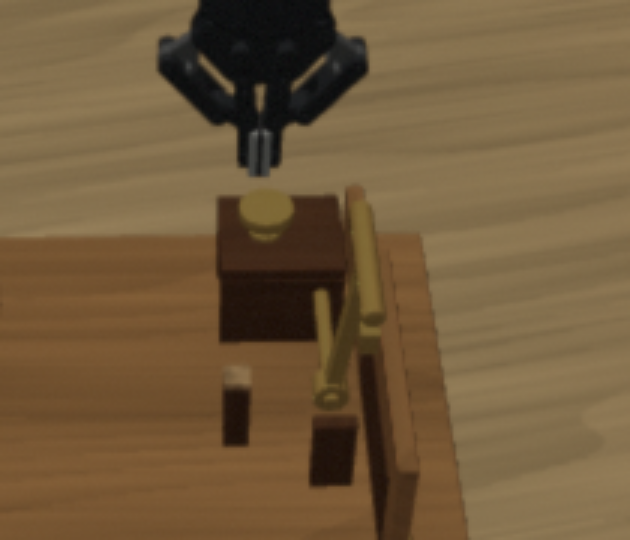

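The shut fingers are above the stud (fingertips at about (260,172), stud cap at about (266,212) in the crop), so I press now.

>>> move_arm(dp=[[0,0,0.05],[0,0,0.085],[0,0,0.1],[0,0,0.11],[0,0,0.11],[0,0,0.11]], dr=[[0,0,0],[0,0,0],[0,0,0],[0,0,0],[0,0,0],[0,0,0]], grip=[-1,-1,-1,-1,-1,-1])

```text
time: 2.65
tcp_pos: [0.5413, -0.0427, 0.116]
eef_rot: [3.123, -0.331, 0.003]
ft_force: [0.6, -2.1, 2.9]
grip_width: 0.0
grasp_force: 1.6
```

```bash
python3 - <<'E'
from h import *
s=read_state();print(s["time"],s["tcp_pos"],s["ft_force"])
p,d=read_camera("scene");cv2.imwrite("pics/s2.png",cv2.resize(p[150:330,250:460,::-1],(630,540)))
E
```

```text
2.65 [ 0.54127371 -0.04273772  0.11597112] [ 0.613319   -2.14311403  2.87754469]
```

View pics/s2.png

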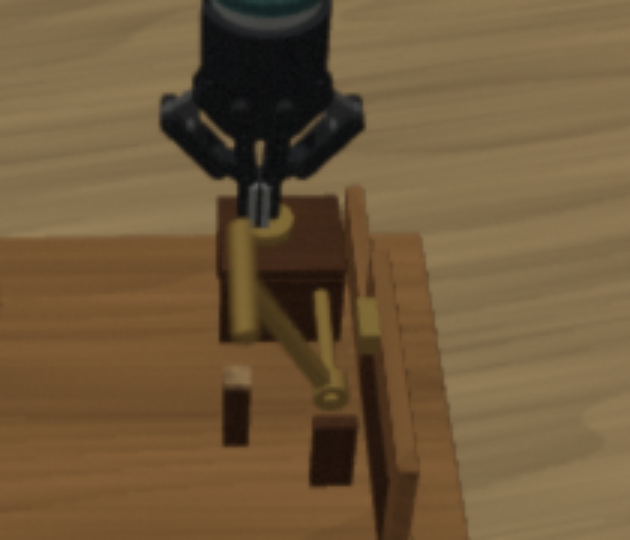

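The toggle (crossbar at about (243,280)) has come off the panel and is dropping. Next I lift off and let it settle.

>>> move_arm(dp=[[0,0,-0.08],[0,0,-0.2],[0,0,-0.3],[0,0,-0.38],[0,0,-0.38],[0,0,-0.38],[0,0,-0.38]], dr=[[0,0,0],[0,0,0],[0,0,0],[0,0,0],[0,0,0],[0,0,0],[0,0,0]], grip=[-1,-1,-1,-1,-1,-1,-1])

```text
time: 3.58
tcp_pos: [0.5395, -0.042, 0.2654]
eef_rot: [-3.123, 0.331, 0.006]
ft_force: [0.6, 0.5, 0.1]
grip_width: -0.0
grasp_force: 0.0
```

```bash
python3 - <<'E'
from h import *
s=read_state();print(s["time"],s["tcp_pos"],s["ft_force"])
for c,bx in(("top",(150,245,250,340)),("scene",(205,290,320,370))):
    p,d=read_camera(c)
    if c=="scene": cv2.imwrite("pics/s3.png",cv2.resize(p[150:330,250:460,::-1],(630,540)))
    X=cloud(c,d);hsv=cv2.cvtColor(p,cv2.COLOR_RGB2HSV).astype(int);m=(hsv[...,0]>=20)&(hsv[...,0]<=32)&(hsv[...,1]>120)&(hsv[...,2]>90)
    q=X[m&(X[...,2]>.112)&(X[...,2]<.14)];S=np.stack([(q-O)@ex,(q-O)@ey,q[:,2]],1);S=S[(S[:,0]>-.03)&(S[:,0]<.1)&(S[:,1]>.02)&(S[:,1]<.072)]
    print(c,len(S),S.mean(0).round(4),S.min(0).round(4),S.max(0).round(4))
g=W(.0095,.052,.125);R=Rt(np.pi/4)
for b in(.10,): rel(g-b*R[:,2],R)
E
```

```text
3.575 [ 0.53954107 -0.0419531   0.26543689] [0.61304121 0.5295174  0.08603217]<stdin>:8: RuntimeWarning: Mean of empty slice.
  ret = um.true_divide(
Traceback (most recent call last):
ValueError: zero-size array to reduction operation minimum which has no identity
```

```bash
python3 - <<'E'
from h import *
c="scene";p,d=read_camera(c)
cv2.imwrite("pics/s3.png",cv2.resize(p[150:330,250:460,::-1],(630,540)))
X=cloud(c,d);hsv=cv2.cvtColor(p,cv2.COLOR_RGB2HSV).astype(int);m=(hsv[...,0]>=20)&(hsv[...,0]<=32)&(hsv[...,1]>120)&(hsv[...,2]>90)
q=X[m&(X[...,2]>.11)&(X[...,2]<.145)];S=np.stack([(q-O)@ex,(q-O)@ey,q[:,2]],1);S=S[(S[:,0]>-.04)&(S[:,0]<.12)&(S[:,1]>.0)&(S[:,1]<.1)]
if len(S): print(c,len(S),S.mean(0).round(4),S.min(0).round(4),S.max(0).round(4))
g=W(.0095,.052,.125);R=Rt(np.pi/4)
rel(g-.10*R[:,2],R)
E
```

```text
scene 163 [0.0406 0.0542 0.1299] [-0.0059  0.0485  0.1101] [0.0822 0.095  0.1356]
dp [0.225 0.331 0.175] dr [ 0.524  0.    -0.004]
```

View pics/s3.png

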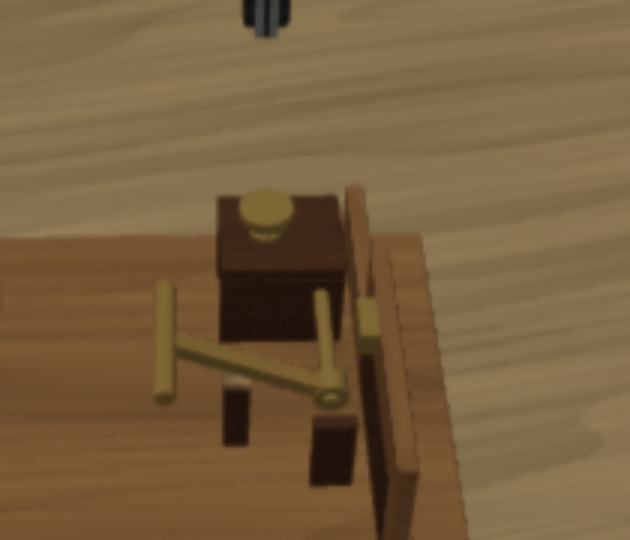

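The toggle lies dropped on its post (crossbar x≈163, y≈285–400 in the crop), about 52 mm along stand y as expected. I go to a 45° tilted standoff behind the bar.

>>> move_arm(dp=[[0.1,0.15,0.0],[0.225,0.331,0.0],[0.225,0.331,0.1],[0.225,0.331,0.175],[0.225,0.331,0.175],[0.225,0.331,0.175],[0.225,0.331,0.175],[0.225,0.331,0.175]], dr=[[0.1,0,0],[0.2,0,0],[0.3,0,0],[0.4,0,0],[0.524,0,0],[0.524,0,0],[0.524,0,0],[0.524,0,0]], grip=[-0.06,-0.06,-0.06,-0.06,-0.06,-0.06,-0.06,-0.06])

```text
time: 4.68
tcp_pos: [0.6015, -0.1894, 0.1993]
eef_rot: [-2.349, 0.245, -0.105]
ft_force: [-0.2, 0.2, 0.2]
grip_width: 0.0402
grasp_force: 0.0
```

```bash
python3 - <<'E'
from h import *
s=read_state();print(s["time"],s["joints"].round(2),s["tcp_pos"],s["ft_force"],s["grip_width"])
R=Rt(np.pi/4);rel(W(.0095,.052,.125)+.012*R[:,2],R)
p,d=read_camera("scene");cv2.imwrite("pics/s4.png",cv2.resize(p[90:330,200:480,::-1],(700,600)))
E
```

```text
4.675 [-0.78  0.55  1.4   0.64  1.65  0.9 ] [ 0.60149349 -0.18941916  0.19929988] [-0.18066788  0.18636077  0.22907356] 0.0402234455971249
dp [-0.004  0.008  0.284] dr [ 0.002 -0.003  0.   ]
```

View pics/s4.png

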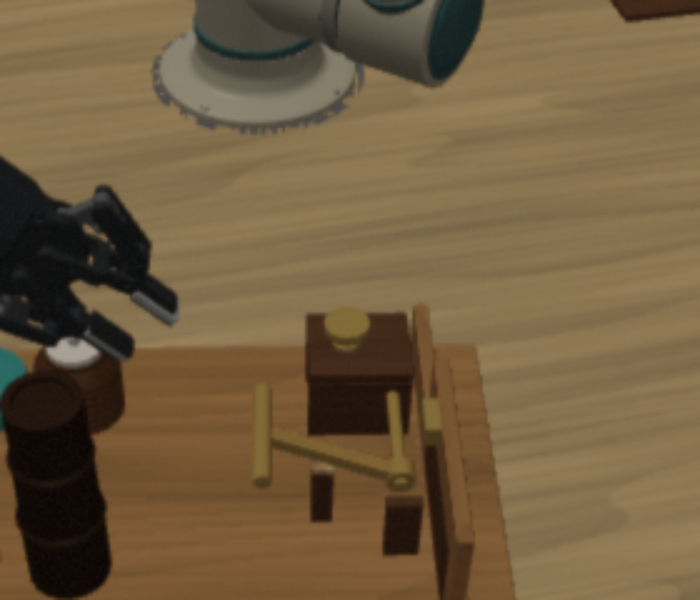

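The gripper is tilted and its open fingers (about (120,345) and (170,310)) face the crossbar at (262,435). I advance over the bar.

>>> move_arm(dp=[[0,0.005,0.08],[0,0.005,0.16],[0,0.005,0.22],[0,0.005,0.26],[0,0.005,0.285],[0,0.005,0.285],[0,0.005,0.285],[0,0.005,0.285]], dr=[[0,0,0],[0,0,0],[0,0,0],[0,0,0],[0,0,0],[0,0,0],[0,0,0],[0,0,0]], grip=[-0.06,-0.06,-0.06,-0.06,-0.06,-0.06,-0.35,-0.35])

```text
time: 5.72
tcp_pos: [0.6177, -0.114, 0.1157]
eef_rot: [-2.346, 0.249, -0.105]
ft_force: [-0.2, 0.0, 0.1]
grip_width: 0.0278
grasp_force: 0.0
```

```bash
python3 - <<'E'
from h import *
s=read_state();print(s["time"],s["joints"].round(2),s["tcp_pos"],s["ft_force"],s["grip_width"])
R=Rt(np.pi/4);rel(W(.0095,.052,.125)+.012*R[:,2],R)
C=Rn.from_rotvec(s["eef_rot"]).as_matrix()
b0=W(.0095,.0515,.125)
for th in (1.28,1.15,1.0,.85,.7,.55,.4,.25,.13,.05,.0):
    ph=th-.13; b=W(.0095,.1525-.11*np.sin(ph),.08+.11*np.cos(ph))
    print(th,(C.T@(b-b0)/.4).round(3))
p,d=read_camera("scene");cv2.imwrite("pics/s5.png",cv2.resize(p[150:330,250:460,::-1],(630,540)))
E
```

```text
5.725 [-0.68  0.59  1.57  0.69  1.44  0.84] [ 0.6177113  -0.11400796  0.11572141] [-0.24012338  0.0193354   0.09641383] 0.0277688267063505
dp [-0.004 -0.003  0.   ] dr [ 0.    -0.003 -0.002]
1.28 [-0.    -0.001  0.001]
1.15 [-0.    -0.035 -0.009]
1.0 [-0.    -0.076 -0.016]
0.85 [-0.    -0.117 -0.016]
0.7 [-0.    -0.158 -0.011]
0.55 [-0.001 -0.197  0.001]
0.4 [-0.001 -0.235  0.019]
0.25 [-0.001 -0.269  0.042]
0.13 [-0.001 -0.293  0.064]
0.05 [-0.001 -0.308  0.08 ]
0.0 [-0.002 -0.317  0.09 ]
```

View pics/s5.png

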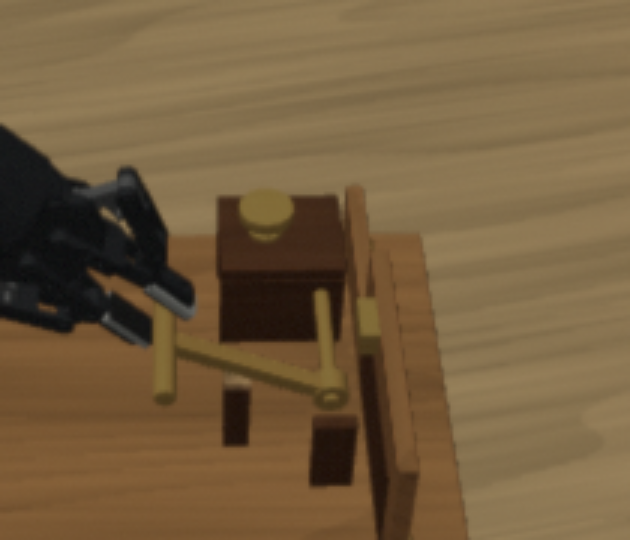

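The crossbar sits between the fingers: upper fingertip at about (190,305) past it, lower fingertip near (150,335) passing under. I go 5 mm deeper and start lifting along the arc.

>>> move_arm(dp=[[0,0,0.013],[0,-0.015,0.012],[0,-0.03,0.01],[0,-0.055,0.003],[0,-0.08,-0.002],[0,-0.105,-0.004],[0,-0.13,-0.004],[0,-0.13,-0.004]], dr=[[0,0,0],[0,0,0],[0,0,0],[0,0,0],[0,0,0],[0,0,0],[0,0,0],[0,0,0]], grip=[-0.35,-0.35,-0.35,-0.35,-0.35,-0.35,-0.35,-0.35])

```text
time: 6.78
tcp_pos: [0.6251, -0.0776, 0.1541]
eef_rot: [-2.345, 0.247, -0.104]
ft_force: [0.2, -2.1, -0.9]
grip_width: 0.0278
grasp_force: 0.6
```

```bash
python3 - <<'E'
from h import *
s=read_state();print(s["time"],s["joints"].round(2),s["tcp_pos"],s["ft_force"],s["grip_width"])
p,d=read_camera("scene");cv2.imwrite("pics/s6.png",cv2.resize(p[150:330,250:460,::-1],(630,540)))
E
```

```text
6.775 [-0.63  0.54  1.56  0.71  1.46  0.91] [ 0.62512197 -0.07756842  0.15407048] [ 0.21548732 -2.05706057 -0.91366591] 0.02776377725011866
```

View pics/s6.png

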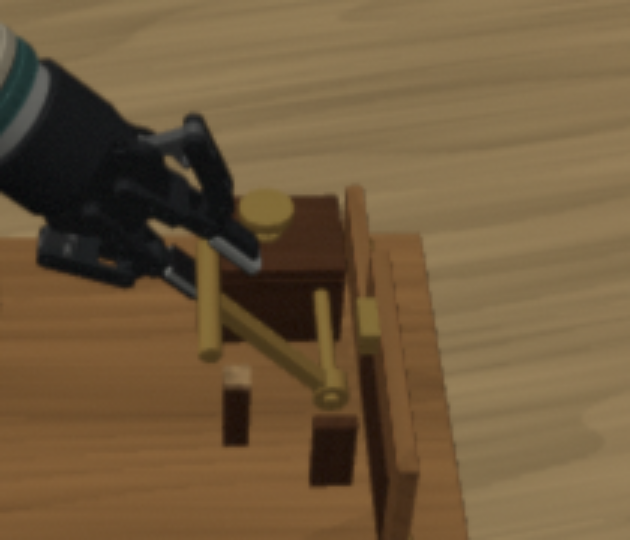

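The lower finger carries the bar (crossbar now at about (208,300)). I continue up the arc.

>>> move_arm(dp=[[0,-0.025,0.002],[0,-0.05,0.006],[0,-0.075,0.013],[0,-0.1,0.023],[0,-0.125,0.036],[0,-0.145,0.05],[0,-0.16,0.06],[0,-0.16,0.06]], dr=[[0,0,0],[0,0,0],[0,0,0],[0,0,0],[0,0,0],[0,0,0],[0,0,0],[0,0,0]], grip=[-0.35,-0.35,-0.35,-0.35,-0.35,-0.35,-0.35,-0.35])

```text
time: 7.82
tcp_pos: [0.6379, -0.0167, 0.1817]
eef_rot: [-2.345, 0.247, -0.103]
ft_force: [-0.3, 0.4, -0.2]
grip_width: 0.0275
grasp_force: 0.0
```

>>> move_arm(dp=[[0,-0.01,0.007],[0,-0.02,0.015],[0,-0.03,0.025],[0,-0.038,0.033],[0,-0.038,0.033],[0,-0.038,0.033],[0,-0.038,0.033]], dr=[[0,0,0],[0,0,0],[0,0,0],[0,0,0],[0,0,0],[0,0,0],[0,0,0]], grip=[-0.35,-0.35,-0.35,-0.35,-0.35,-0.35,-0.35])

```text
time: 8.7
tcp_pos: [0.6422, 0.0019, 0.183]
eef_rot: [-2.345, 0.249, -0.103]
ft_force: [-0.8, 0.2, -0.6]
grip_width: 0.0279
grasp_force: 0.0
```

```bash
python3 - <<'E'
from h import *
s=read_state();print(s["time"],s["joints"].round(2),s["tcp_pos"],s["ft_force"],s["grip_width"])
d=s["tcp_pos"]-O;print(d@ex,d@ey,d[2])
p,d=read_camera("scene");cv2.imwrite("pics/s7.png",cv2.resize(p[150:330,250:460,::-1],(630,540)))
E
```

```text
8.7 [-0.51  0.48  1.58  0.75  1.42  1.02] [0.6421831  0.00192323 0.18295519] [-0.75279669  0.17719045 -0.64737522] 0.027859555715720855
0.011427560140885619 0.17803489000171216 0.18295518774940667
```

View pics/s7.png

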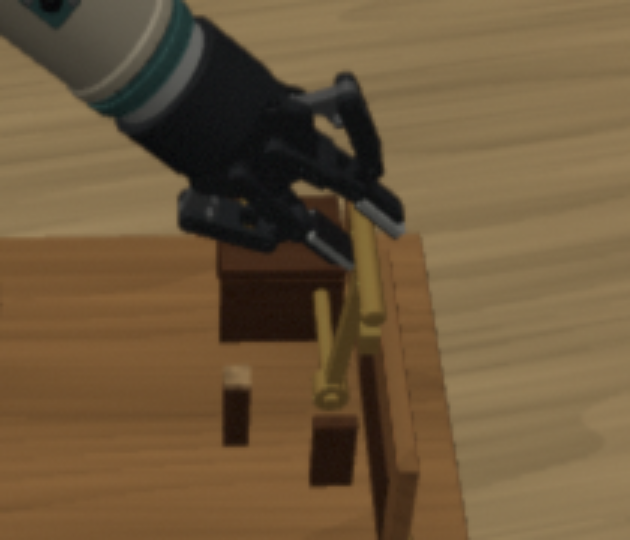

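The toggle leans on the panel again (crossbar at about (370,265), as in the first crop). I open a little and back out along the tool axis.

>>> move_arm(dp=[[0,0,0],[0,0,-0.03],[0,0,-0.08],[0,0,-0.15],[0,0,-0.25],[0,0,-0.3],[0,0,-0.3],[0,0,-0.3]], dr=[[0,0,0],[0,0,0],[0,0,0],[0,0,0],[0,0,0],[0,0,0],[0,0,0],[0,0,0]], grip=[-0.1,-0.1,-0.1,-0.1,-0.1,-0.1,-0.1,-0.1])

```text
time: 9.75
tcp_pos: [0.6241, -0.081, 0.2676]
eef_rot: [-2.345, 0.249, -0.103]
ft_force: [-0.5, 0.5, 0.2]
grip_width: 0.0386
grasp_force: 0.0
```

```bash
python3 - <<'E'
from h import *
s=read_state();print(s["time"],s["tcp_pos"],s["ft_force"])
p,d=read_camera("scene");cv2.imwrite("pics/s8.png",cv2.resize(p[90:330,200:480,::-1],(700,600)))
q=cv2.imread("pics/scene0.png")[:,:,::-1];s=np.s_[205:330,320:410]
print((abs(p[s].astype(int)-q[s]).max(-1)>40).sum())
E
```

```text
9.75 [ 0.62405461 -0.08098539  0.26763988] [-0.48283673  0.46314657  0.19734505]
0
```

View pics/s8.png

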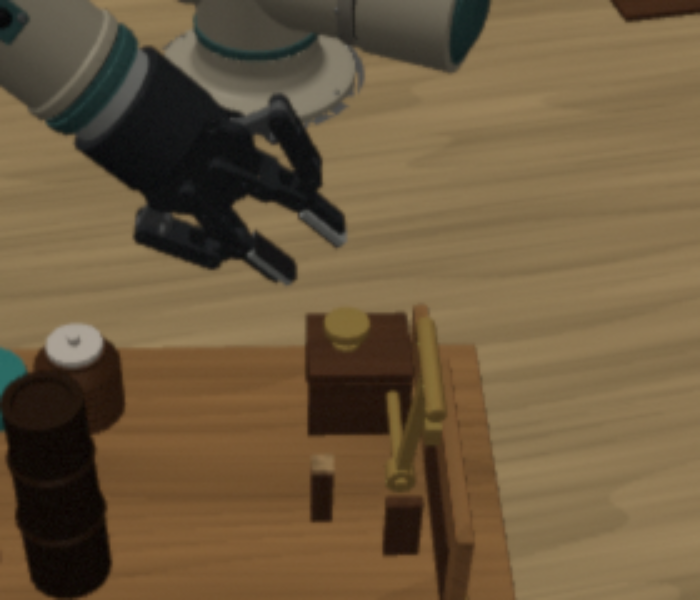

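The toggle is up against the panel at (430,370), the stud is up at (347,325), the arm is clear, and the catch area matches the first picture.

```bash
python3 -c "
from station import *
print(close_job())"
```

```text
the job is handed in; nothing more can be done
None
```

I pressed the stud and the toggle dropped onto its rest. I then lifted it back until it leaned on the side panel and let go, with the tea things left where they were. The job was handed in at about 10 s, but no verdict came back.

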